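# Fit the run-down adapter on the torque checker

## Robot

A 7-joint arm with a two-finger parallel gripper is mounted at the origin on the work surface. World frame = base frame: x ahead of the robot, y to its left, z up, the work surface at z = 0. Lengths are in m, angles in rad, forces in N, time in s.
With the tool pointing down it reaches from about 0.4 to 0.875 m from the base axis. Payload 6.5 kg.
Tool frame: the origin (TCP) lies midway between the tips of the shut fingers; the grasp point (between the pads) lies 19 mm behind it; z points along the fingers, y is the direction in which the jaws open and shut (so a half turn about z gives the same grasp; the last joint's range is limited). The gripper opens to 85 mm and grips with 20 to 120 N. Pads are 22 mm wide; open, the fingers measure 114 mm over their backs; the gripper's body (76 mm by 85 mm) begins 54 mm behind the grasp point. The pads swing forward as they close: fully open they stand 13 mm farther back than shut.
Start: joints at [1.084, 0.536, -0.004, 1.538, 0.003, 1.067, -0.071], TCP at [0.266, -0.593, 0.231] pointing down, gripper open.
Joint ranges: [-2.7, 2.7], [-0.37, 2.16], [-1.27, 1.26], [0.24, 2.4], [-1.31, 4.45], [0.19, 1.91], [-2.76, 2.76]. Speed limits (rad/s): [2.39, 2.39, 3.14, 3.14, 3.14, 3.14, 3.14].

## Interface

Orientations are given as a unit quaternion [x, y, z, w].
In Python, from cell import arm gives the robot as it stands.
- The arm moves only by the tool servo_tool, never from a script. Its argument "increments" is a list of rows, each a list of 5 numbers: the opening in per cent of the stroke, from 0 (shut) to 100 (fully open), then the shift along the tool's x, y, z in mm, then the turn about the tool's z in degrees. In form: [[grip, tx, ty, tz, twist], ...]. A call has 1 to 5 rows; each row is the pose to reach, as a shift and turn from the pose commanded when the call began, along the tool's axes at that moment; what a row does not reach only later rows make up. A row lasts 1/12 s, in which the tool goes at most 41.7 mm and 7.16 degrees, less where a joint would pass 70% of its speed; a pose out of reach is approached as far as the arm can. A call with a gripper value outside its range is refused whole. The fingers move at their own pace and stop on an object; "grip_force" is the grip in N (left out, the last holds). Time passes only in rows, so rows that repeat a pose let the fingers close. It gives the time, the measured TCP pose, the force and the opening at its end, in the units of the state.
- arm.sense(): the state, without advancing time (a new reading comes with each control period).
- arm.camera(name): name is "side" or "top"; returns a dict with "image" (420x560x3 uint8, red, green, blue), "intrinsics" (3x3 intrinsics, pixels), "cam_to_world" (4x4, takes a point from camera to world coordinates). Camera axes: x right, y up, looking along -z (the intrinsics and any distortion apply to the point x, -y, -z); pixel columns grow to the right and rows downward; lengths in m; the calibration is good to about 2 mm. A picture is of the moment at which its call begins. There is no depth.
- arm.finish_job(): hands the job in, once; it reports no verdict.
The state is a dict: "time": time; "q": joint angles; "joint_velocities": joint speeds; "effort": joint torques, N m; "ee_pos": TCP position; "orientation": TCP orientation; "force": force on the tool from outside, world axes, zero at the start; "wrist_torque": the same for the moment, N m; "opening": finger opening in m.
Only numpy, scipy, OpenCV 4.12 (cv2) and the standard library are available. Lean on these libraries where they do the work, as an engineer would, in place of code of your own. Each camera call takes 0.05 s, during which the arm holds its last target.

## Task

Pick up the taller of the two steel bit adapters and push it, mouth down, onto the square drive that stands up from the grey torque checker, until the spring ball clicks in and the adapter sits fully home on the checker. Press it on rather than dropping it, let go, and leave the shorter adapter standing where it is.

Things in the scene. Friction and masses are not known exactly. Their poses are not given: they have to be found in the camera images.
- tall_adapter_center (a point): Adapter to fit: steel, 56 mm tall, stands mouth down. Lower 40 mm a square sleeve 36 x 36 mm, above it a dark round neck 26 mm wide with a black hex recess. Square hole from below 19 mm wide, 34 mm deep, parallel to the outer flats, mouth flared to 27 mm; groove for the ball in all four walls, so any quarter turn fits. 0.16 kg. Point: centre, 28 mm above the mouth; z up, x, y square to the flats.
- short_adapter_center (a point): The other adapter, to be left standing: same look but 38 mm tall, square sleeve 26 x 26 mm and 29 mm tall, round neck 18 mm wide; its hole is too small for the drive. Point: its centre, 19 mm above the table; z up, x, y square to the flats.
- drive_seat (a point): Foot of the steel square drive, on a round plate 68 mm wide, 54 mm above the table, on the fixed grey torque checker (box 50 mm high, 150 x 120 mm). The drive rises from this point, 16 x 16 mm for 24 mm, then tapers to 8 x 8 mm at its tip, 32 mm up. Fully home, the adapter's mouth rests on the plate, its centre 28 mm above this point. z up, x, y square to the drive; +x to ball and display.
- drive_ball (a joint): Spring ball in the drive's +x face, 10 mm wide, 14 mm above the drive's foot, 4 mm proud: 0 = out, up to 0.004 m pressed in. It holds the adapter up about 10 mm above home; pushing past takes about 8 N, then it springs out into the groove. The plate with the drive floats on soft springs: it gives up to 10 mm sideways and 15 degrees in twist, to help a slightly misplaced adapter find the drive.

How it is judged:
On the way:
1. the tall adapter is set over the drive by the robot's fingers, its mouth below the drive's tip but not yet home (horizontal distance between tall_adapter_center and drive_seat below 0.012 m and z of tall_adapter_center in the frame of drive_seat between 0.033 and 0.06 m and contact force between the fingers and tall_adapter above 0.5 N), for 0.04 s.
At the end, for the whole second after the job is handed in: The tall adapter sits on the square drive: centre within 5 mm of the drive's axis, mouth within 3.5 mm of the drive's round plate, upright within 10 degrees, at rest, with the spring ball out in its groove (joint below 1.5 mm); the short adapter still stands within 30 mm of where it was (horizontal distance between tall_adapter_center and drive_seat below 0.005 m and z of tall_adapter_center in the frame of drive_seat below 0.0315 m and angle between tall_adapter_center's own z axis and vertical below 0.17 rad and value of joint drive_ball below 0.0015 m and linear speed of tall_adapter below 0.02 m/s and distance of short_adapter_center from where it was at the start of the episode below 0.03 m and angle between short_adapter_center's own z axis and vertical below 0.2 rad); the robot touches nothing.
It also fails if it takes over 38 s, if anything falls off the work surface, if the arm or the gripper's body presses on something with over 40 N, if the wrist force passes 120 N, or if a joint passes its speed limit or range.

## Working session

There is one attempt and no reset: what is moved stays moved. The work goes in short steps, Python scripts to look and compute and a tool call to move; the robot and the scene stay as the last step left them, time stands still between calls to the robot, and variables do not carry over. Pictures are saved under pics/ and viewed, and the job is handed in when it is done.

Besides the shell and the picture viewer there is one more tool, called after ">>>" by a JSON object that holds its "op" and its "data", one argument or row to a line. servo_tool: Moves the arm, as the interface text tells. Its arguments: {"type":"object","properties":{"increments":{"type":"array"},"grip_force":{"type":"number"}},"required":["increments"]}

```bash
mkdir -p pics
python3 - <<'E'
from cell import arm
import cv2,numpy as np
for n in("side","top"):
    c=arm.camera(n); cv2.imwrite(f"pics/{n}0.png",c["image"][:,:,::-1]); print(n,c["intrinsics"],c["cam_to_world"],[k for k in c])
    np.savez(f"{n}0.npz",K=c["intrinsics"],T=c["cam_to_world"])
print(arm.sense())
E
```

```text
side [[439.50281002   0.         282.08908225]
 [  0.         439.50281002 206.92203812]
 [  0.           0.           1.        ]] [[ 0.85727246  0.37934819 -0.34810758  0.25720187]
 [-0.51469163  0.64886764 -0.56041352 -0.43551088]
 [ 0.01328389  0.65959513  0.75150369  0.61165383]
 [ 0.          0.          0.          1.        ]] ['image', 'intrinsics', 'cam_to_world']
top [[398.15533079   0.         280.33881184]
 [  0.         398.15533079 214.32942673]
 [  0.           0.           1.        ]] [[ 0.06814473  0.97334689 -0.21897974  0.36349521]
 [-0.99767142  0.06710603 -0.01218651 -0.03359509]
 [ 0.00283316  0.21930028  0.9756533   0.87143008]
 [ 0.          0.          0.          1.        ]] ['image', 'intrinsics', 'cam_to_world']
{'time': 0.1, 'q': array([ 1.08380185,  0.53712505, -0.00448447,  1.5387817 ,  0.00262189,
        1.06730795, -0.07117965]), 'joint_velocities': array([-0.00036415, -0.00181597,  0.0001972 , -0.00295   , -0.0003397 ,
        0.0003853 ,  0.00071558]), 'effort': array([ 3.59565311e-03, -5.84564424e+01,  1.05186515e+00, -2.59776539e+01,
        1.26017566e-02,  4.59162751e-03,  2.26947570e-06]), 'ee_pos': array([ 0.26528442, -0.5927633 ,  0.23047495]), 'orientation': array([ 9.77932871e-01,  2.08917797e-01, -2.24560159e-04, -7.76256984e-04]), 'force': array([ 0.28325468, -0.38042317,  0.79943596]), 'wrist_torque': array([ 0.01298854,  0.01427502, -0.01702688]), 'opening': 0.085374030237943}
```

View pics/side0.png

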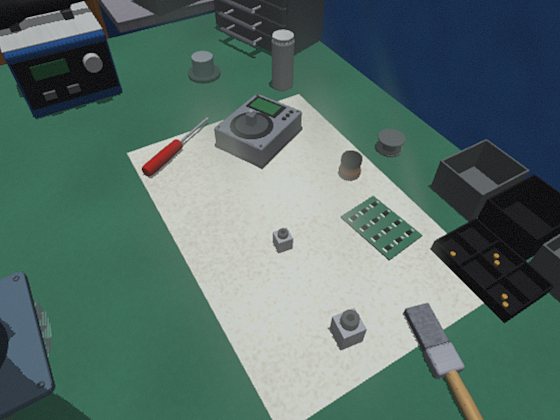

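View pics/top0.png

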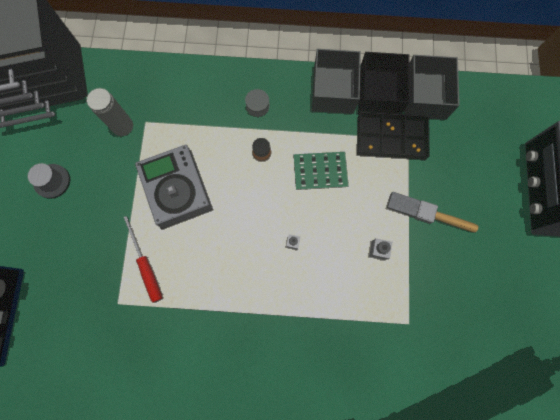

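The pictures show the tall adapter near top(382,249)/side(348,328), the short one at top(293,242)/side(283,239), and the checker's drive at top(173,190)/side(251,118). I'll enlarge each one.

Run:
```python
import cv2,numpy as np
s=cv2.imread("pics/side0.png");t=cv2.imread("pics/top0.png")
def crop(im,x,y,w,h,k):return cv2.resize(im[y:y+h,x:x+w],None,fx=k,fy=k,interpolation=cv2.INTER_CUBIC)
a=crop(s,320,300,60,50,6.5);b=crop(t,355,225,60,50,6.5)
c=crop(s,210,90,100,80,3.9);d=crop(t,130,140,100,80,3.9)
def g(i,x,y,k,st):
    i=i.copy()
    for v in range(0,i.shape[1],1):
        if abs((v/k)%st)<1/k: cv2.putText(i,str(int(x+v/k)),(v,9),0,.35,(0,0,255),1); i[:,v]=i[:,v]//2+np.array([0,0,90],np.uint8)
    for v in range(0,i.shape[0],1):
        if abs((v/k)%st)<1/k: cv2.putText(i,str(int(y+v/k)),(0,v+9),0,.35,(0,0,255),1); i[v]=i[v]//2+np.array([0,0,90],np.uint8)
    return i
h=lambda *l:np.hstack([x[:310] for x in l])
cv2.imwrite("pics/crops1.png",h(g(a,320,300,6.5,10),g(b,355,225,6.5,10)))
cv2.imwrite("pics/crops2.png",h(g(c,210,90,3.9,10),g(d,130,140,3.9,10)))
```

```text
(no output)
```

View pics/crops1.png

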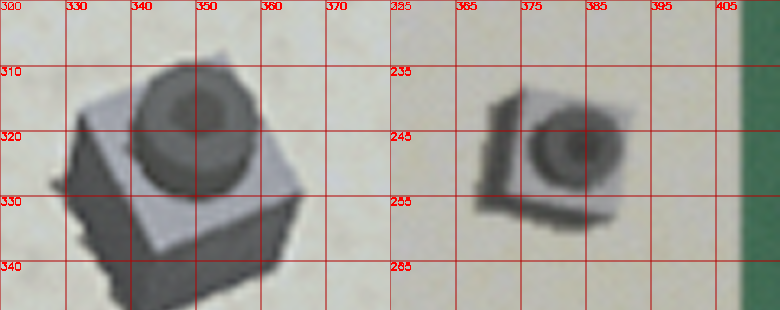

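View pics/crops2.png

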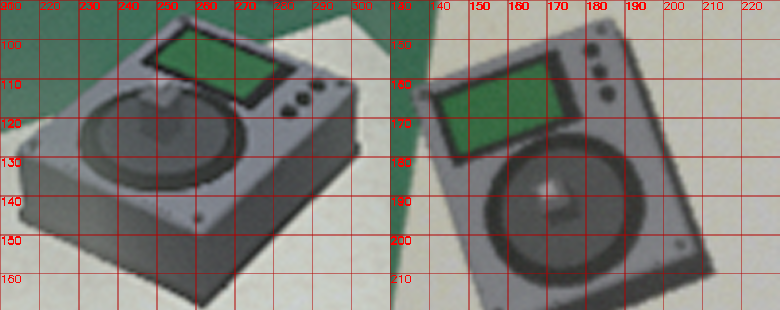

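Run:
```python
import cv2,numpy as np
s=cv2.imread("pics/side0.png");t=cv2.imread("pics/top0.png")
def go(im,x,y,w,h,k,n,st=5):
    i=cv2.resize(im[y:y+h,x:x+w],None,fx=k,fy=k,interpolation=cv2.INTER_CUBIC)
    i=cv2.convertScaleAbs(i,alpha=1.4)
    for u in range(0,w,st):
        X=int((u+.5)*k); i[::3,X]=(0,0,255); cv2.putText(i,str(x+u),(X,9),0,.35,(255,0,0),1)
    for u in range(0,h,st):
        X=int((u+.5)*k); i[X,::3]=(0,0,255); cv2.putText(i,str(y+u),(0,X),0,.35,(255,0,0),1)
    cv2.imwrite(f"pics/{n}.png",i)
go(t,134,138,84,90,6.6,"ct",10)
go(s,208,88,100,84,7,"cs",10)
go(s,325,302,46,50,11,"as")
go(t,362,232,36,32,18,"at")
```

```text
(no output)
```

View pics/ct.png

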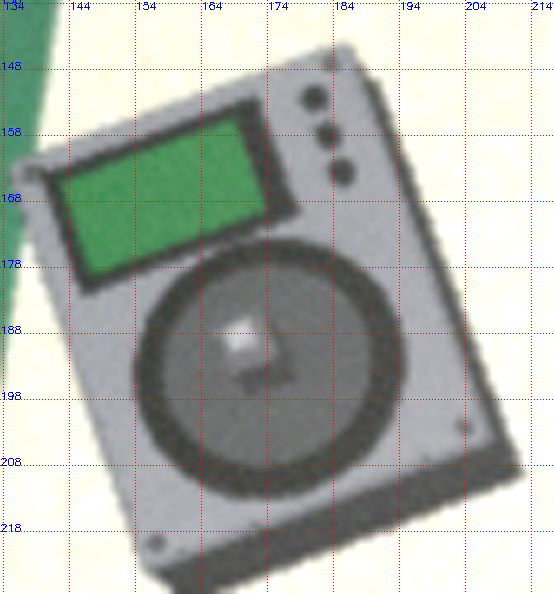

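View pics/cs.png

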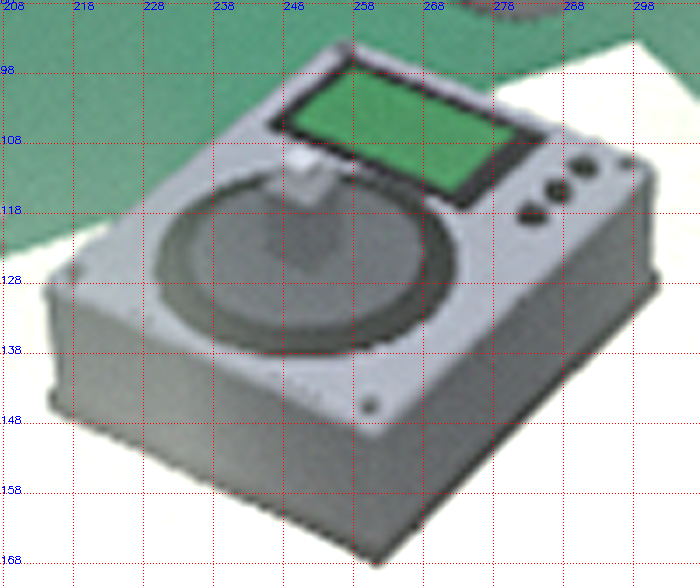

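View pics/as.png

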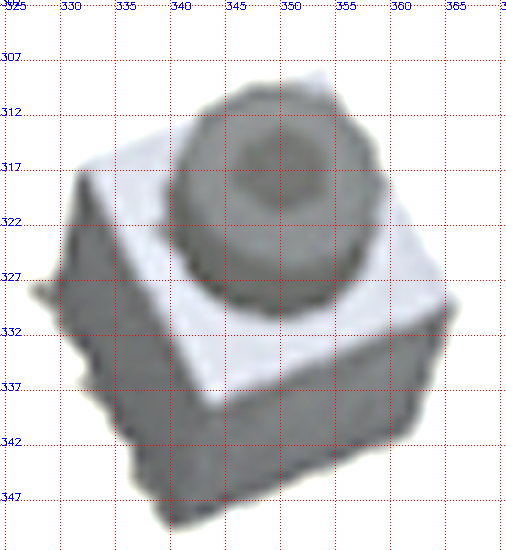

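View pics/at.png

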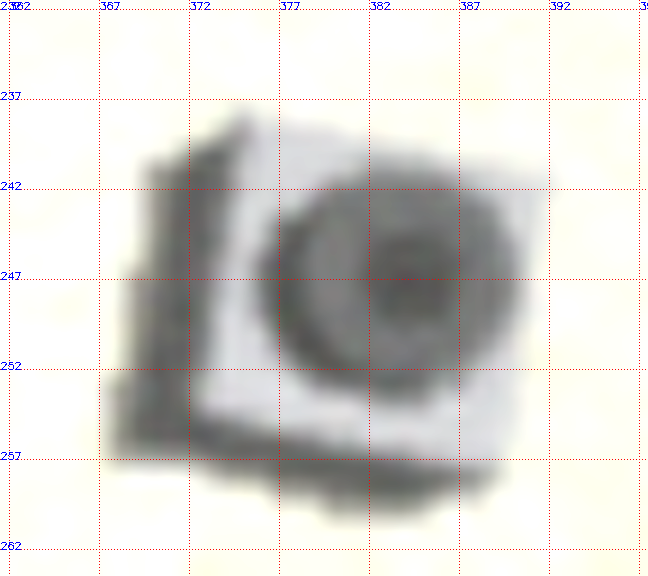

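```bash
cat > h.py <<'E'
import numpy as np
from scipy.optimize import least_squares
C={n:np.load(f"{n}0.npz") for n in("side","top")}
def proj(n,P):
    T=C[n]["T"];K=C[n]["K"];p=(np.atleast_2d(P)-T[:3,3])@T[:3,:3]
    p=p*[1,-1,-1]; return (p/p[:,2:])@K.T[:,:2]
def ray(n,px,z):
    T=C[n]["T"];K=C[n]["K"];d=np.linalg.inv(K)@[*px,1]*[1,-1,-1];d=T[:3,:3]@d
    return T[:3,3]+d*(z-T[2,3])/d[2]
def rect(n_obs,w,l,z,x0,bias=False):
    # n_obs: {cam:{(sx,sy):px}} 
    def f(p):
        r=[]
        for n,o in n_obs.items():
            for (sx,sy,zz),px in o.items():
                c,s=np.cos(p[2]),np.sin(p[2]);a,b=sx*w/2,sy*l/2
                r+=list(proj(n,[p[0]+c*a-s*b,p[1]+s*a+c*b,zz])[0]-px)
        return r
    s=least_squares(f,x0); return s.x,np.round(np.array(s.fun).reshape(-1,2),1)
E
python3 - <<'E'
from h import *
for n,px in(("top",(170,188)),("side",(249.5,109.5))): print("tip",n,ray(n,px,.086))
for n,px in(("top",(173.8,192.5)),("side",(250.8,124.5))): print("plate",n,ray(n,px,.054))
for n,px in(("top",(384,246.7)),("side",(350,317))): print("neck",n,ray(n,px,.056))
# tall: corners; top image up=+x, left=+y
x0=[*ray("top",(383,247),.04)[:2],-0.2]
s={(1,1,.04):(332,317),(1,-1,.04):(354,308),(-1,-1,.04):(365,329.3),(-1,1,.04):(343.7,338.5)}
s2={(-1,1,0.):(340.3,349.3),(-1,-1,0.):(361.5,341)}
t={(1,1,.04):(375,238.3),(1,-1,.04):(391.6,241.6),(-1,-1,.04):(389,257.7),(-1,1,.04):(372.7,254.7)}
for o in({"side":s|s2},{"top":t},{"side":s,"top":t}): print("tall",*rect(o,.036,.036,0,x0))
x0=[*ray("top",(173,190),.05)[:2],0.3]
s={(1,1,.05):(214.5,129),(1,-1,.05):(257,94),(-1,-1,.05):(301,112),(-1,1,.05):(260.5,149.5)}
# identify: display end (+x) 
tt={(1,1,.05):(135.5,162.5),(1,-1,.05):(186,144.5),(-1,-1,.05):(208,204),(-1,1,.05):(156,224)}
ss={(1,1,.05):(256.5,93.5),(1,-1,.05):(301,112),(-1,-1,.05):(260.5,149.7),(-1,1,.05):(214.5,129)}
for o in({"side":ss},{"top":tt},{"side":ss,"top":tt}): print("box",*rect(o,.150,.120,0,x0))
for o in({"side":ss},{"top":tt}): print("box",*rect(o,.120,.150,0,x0))
E
```

```text
tip top [0.57943019 0.20572695 0.086     ]
tip side [0.57680855 0.20816839 0.086     ]
plate top [0.57888328 0.20613058 0.054     ]
plate side [0.57491265 0.20195543 0.054     ]
neck top [ 0.4929355  -0.24142026  0.056     ]
neck side [ 0.49143014 -0.24210101  0.056     ]
tall [ 0.49134816 -0.24242726  1.42636879] [[-0.6 -0.8]
 [-0.3 -0.5]
 [ 1.2 -0.2]
 [-0.4 -0.1]
 [-0.3  1.1]
 [ 0.4  0.4]]
tall [ 0.49237626 -0.24148561 -0.12928545] [[-0.2 -0.2]
 [ 0.1 -0.2]
 [ 0.4  0.4]
 [-0.4  0. ]]
tall [ 0.49170806 -0.24239423  0.97896665] [[  3.7  -6.8]
 [  6.8   3.5]
 [ -2.5   5.9]
 [ -7.3  -4.8]
 [ -4.4  11.6]
 [-11.3  -5.1]
 [  5.4 -10.8]
 [ 12.    5.7]]
box [0.59829754 0.21219797 0.4452053 ] [[-0.3 -0.8]
 [ 1.5 -0.4]
 [ 0.8  1.2]
 [-2.  -0.6]]
box [0.60044134 0.21524416 0.44602221] [[-1.2 -0.4]
 [ 0.6 -1.4]
 [ 1.3  0.6]
 [-0.7  1. ]]
box [0.59964013 0.21432495 0.44562352] [[-0.3 -1.4]
 [ 1.5 -1.2]
 [ 0.9  0.3]
 [-1.8 -1.4]
 [-0.8 -0. ]
 [ 1.  -1. ]
 [ 1.7  1. ]
 [-0.3  1.4]]
box [0.5967329  0.21312343 0.33823495] [[ -6.1  -0.4]
 [  3.4   8.8]
 [  5.5   0.7]
 [ -3.5 -10.2]]
box [0.60004173 0.21467241 0.44197125] [[-5.5  8.1]
 [ 9.7  2.5]
 [ 5.8 -7.9]
 [-9.6 -2.8]]
```

Tall adapter: (0.492, -0.242), flats at yaw -0.138. Drive: (0.578, 0.206), yaw about 0.445. Now moving over the adapter.

>>> {"op": "servo_tool", "data": {
  "increments": [
    [100, 35, -22, 0, 6],
    [100, 70, -45, 0, 12],
    [100, 105, -68, 0, 18],
    [100, 140, -91, 0, 25],
    [100, 175, -114, 0, 32]
  ],
  "grip_force": 50
}}

```text
time: 0.52
ee_pos: [0.3778, -0.4181, 0.2309]
orientation: [0.998, -0.069, -0.0, -0.0]
force: [0.2, -0.1, -0.0]
opening: 0.0853
```

```bash
cat > d.py <<'E'
import sys
from cell import arm
import numpy as np
from scipy.spatial.transform import Rotation as R
def d(tx,ty,tz,yaw):
    s=arm.sense();r=R.from_quat(s["orientation"]);M=r.as_matrix()
    cy=np.arctan2(M[1,0],M[0,0])
    print("t",round(s["time"],2),"tcp",s["ee_pos"].round(4),"yaw",cy.round(3),"zax",M[:,2].round(3),"F",s["force"].round(1),"open",round(s["opening"],4),"q",s["q"].round(2))
    print("shift mm",(M.T@(np.array([tx,ty,tz])-s["ee_pos"])*1000).round(1),"twist",np.degrees(cy-yaw).round(1))
d(*map(float,sys.argv[1:5]))
E
python3 d.py .492 -.242 .1 -.138
```

```text
t 0.52 tcp [ 0.3778 -0.4181  0.2309] yaw -0.139 zax [-0.     0.001 -1.   ] F [ 0.2 -0.1 -0. ] open 0.0853 q [ 0.71  0.39  0.06  1.78 -0.03  0.98 -0.93]
shift mm [  88.8 -190.1  131. ] twist -0.0
```

>>> {"op": "servo_tool", "data": {
  "increments": [
    [100, 17, -37, 10, 0],
    [100, 34, -74, 25, 0],
    [100, 51, -110, 45, 0],
    [100, 68, -147, 70, 0],
    [100, 84, -180, 95, 0]
  ]
}}

```text
time: 0.93
ee_pos: [0.479, -0.2606, 0.1434]
orientation: [0.998, -0.066, 0.001, 0.0]
force: [0.4, -0.3, -0.1]
opening: 0.0856
```

```bash
python3 d.py .492 -.242 .1 -.138
```

```text
t 0.93 tcp [ 0.479  -0.2606  0.1434] yaw -0.133 zax [ 0.001 -0.    -1.   ] F [ 0.4 -0.3 -0.1] open 0.0856 q [ 0.42  0.47 -0.    1.89  0.    0.78 -1.29]
shift mm [ 10.3 -20.1  43.4] twist 0.3
```

>>> {"op": "servo_tool", "data": {
  "increments": [
    [100, 5, -10, 36, 0],
    [100, 5, -10, 36, 0],
    [100, 5, -10, 36, 0],
    [100, 5, -10, 36, 0]
  ]
}}

```text
time: 1.27
ee_pos: [0.4841, -0.2546, 0.1086]
orientation: [0.998, -0.067, 0.0, 0.001]
force: [-0.2, -0.6, 0.5]
opening: 0.0851
```

```bash
python3 d.py .492 -.242 .008 -.138
python3 - <<'E'
from cell import arm
import cv2
for n in("side","top"): cv2.imwrite(f"pics/{n}1.png",arm.camera(n)["image"][:,:,::-1])
E
python3 -c "
import cv2,numpy as np
s=cv2.imread('pics/side1.png')[220:370,270:420];t=cv2.imread('pics/top1.png')[175:325,310:460]
cv2.imwrite('pics/ab1.png',cv2.resize(np.hstack([s,t]),None,fx=2.6,fy=2.6,interpolation=2))"
```

```text
t 1.27 tcp [ 0.4841 -0.2546  0.1086] yaw -0.134 zax [ 0.    -0.001 -1.   ] F [-0.2 -0.6  0.5] open 0.0851 q [ 0.4   0.53 -0.    1.9   0.    0.71 -1.31]
shift mm [  6.1 -13.7 100.6] twist 0.2
```

View pics/ab1.png

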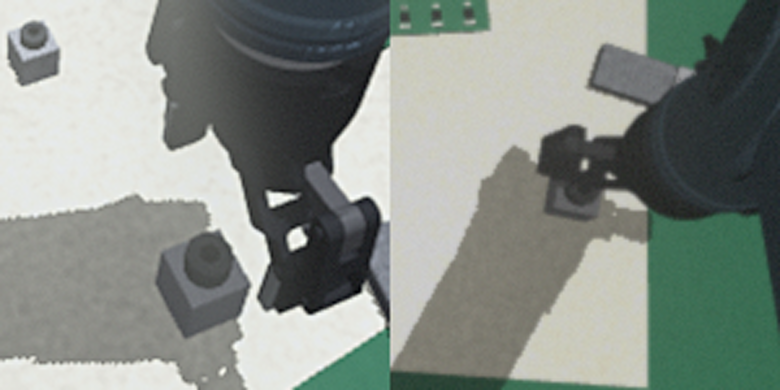

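>>> {"op": "servo_tool", "data": {
  "increments": [
    [100, 6, -14, 20, 0],
    [100, 6, -14, 40, 0],
    [100, 6, -14, 40, 0]
  ]
}}

```text
time: 1.62
ee_pos: [0.4909, -0.24, 0.0666]
orientation: [0.998, -0.067, -0.001, -0.0]
force: [-0.7, 0.3, -0.5]
opening: 0.0853
```

```bash
python3 d.py .492 -.242 .008 -.138
```

```text
t 1.62 tcp [ 0.4909 -0.24    0.0666] yaw -0.133 zax [-0.002  0.001 -1.   ] F [-0.7  0.3 -0.5] open 0.0853 q [ 0.38  0.6  -0.01  1.92  0.01  0.63 -1.34]
shift mm [ 1.5  1.9 58.6] twist 0.3
```

>>> {"op": "servo_tool", "data": {
  "increments": [
    [100, 1, 2, 20, 0],
    [100, 1, 2, 40, 0],
    [100, 1, 2, 55, 0],
    [100, 1, 2, 58, 0],
    [100, 1, 2, 58, 0]
  ]
}}

```text
time: 2.03
ee_pos: [0.4925, -0.2434, 0.0105]
orientation: [0.998, -0.067, -0.0, 0.0]
force: [0.2, 0.3, 0.2]
opening: 0.0852
```

```bash
python3 d.py .492 -.242 .008 -.138
python3 - <<'E'
from cell import arm
import cv2
for n in("side","top"): cv2.imwrite(f"pics/{n}2.png",arm.camera(n)["image"][:,:,::-1])
E
python3 -c "
import cv2,numpy as np
s=cv2.imread('pics/side2.png')[260:380,290:410];t=cv2.imread('pics/top2.png')[190:310,320:440]
cv2.imwrite('pics/ab2.png',cv2.resize(np.hstack([s,t]),None,fx=3.3,fy=3.3,interpolation=2))"
```

```text
t 2.03 tcp [ 0.4925 -0.2434  0.0105] yaw -0.135 zax [-0. -0. -1.] F [0.2 0.3 0.2] open 0.0852 q [ 0.38  0.7  -0.01  1.92  0.01  0.52 -1.34]
shift mm [-0.7 -1.3  2.5] twist 0.2
```

View pics/ab2.png

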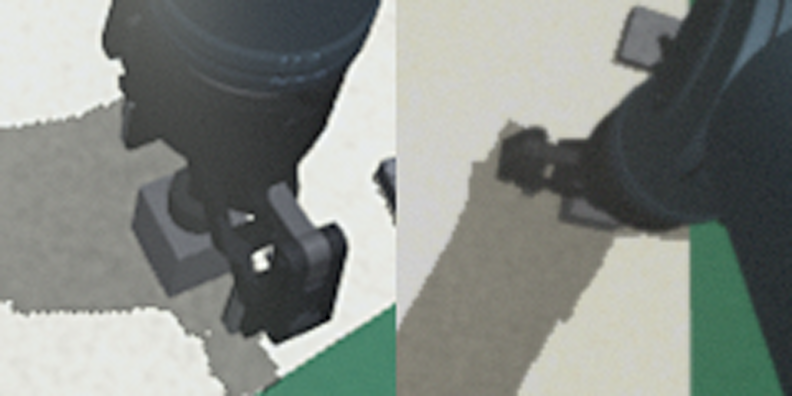

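The open jaws straddle the sleeve, with the adapter between the fingers. Closing.

>>> {"op": "servo_tool", "data": {
  "increments": [
    [0, 0, 0, 2, 0],
    [0, 0, 0, 2, 0],
    [0, 0, 0, 2, 0],
    [0, 0, 0, 2, 0],
    [0, 0, 0, 2, 0]
  ],
  "grip_force": 60
}}

```text
time: 2.55
ee_pos: [0.4932, -0.2424, 0.0084]
orientation: [0.998, -0.066, 0.0, 0.0]
force: [-2.1, 0.7, 4.9]
opening: 0.0353
```

>>> {"op": "servo_tool", "data": {
  "increments": [
    [0, 0, 0, 0, 0],
    [0, 0, 0, 0, 0],
    [0, 0, 0, 0, 0],
    [0, 0, 0, 0, 0],
    [0, 0, 0, 0, 0]
  ]
}}

```text
time: 2.97
ee_pos: [0.4932, -0.2424, 0.0085]
orientation: [0.998, -0.066, 0.0, 0.0]
force: [-1.6, 0.3, 5.6]
opening: 0.0351
```

```bash
python3 d.py .492 -.242 .008 -.138
```

```text
t 2.97 tcp [ 0.4932 -0.2424  0.0085] yaw -0.133 zax [ 0.001 -0.    -1.   ] F [-1.6  0.3  5.6] open 0.0351 q [ 0.38  0.71 -0.01  1.92  0.01  0.52 -1.34]
shift mm [-1.3 -0.2  0.5] twist 0.3
```

Gripped, opening 35 mm. Lifting, then checking.

>>> {"op": "servo_tool", "data": {
  "increments": [
    [0, 0, 0, -20, 0],
    [0, 0, 0, -50, 0],
    [0, 0, 0, -85, 0],
    [0, 0, 0, -120, 0],
    [0, 0, 0, -150, 0]
  ]
}}

```text
time: 3.38
ee_pos: [0.4927, -0.2422, 0.1598]
orientation: [0.998, -0.066, 0.0, 0.0]
force: [0.1, -1.3, -1.8]
opening: 0.0354
```

>>> {"op": "servo_tool", "data": {
  "increments": [
    [0, 0, 0, 0, 0],
    [0, 0, 0, 0, 0]
  ]
}}

```text
time: 3.55
ee_pos: [0.4938, -0.2426, 0.1593]
orientation: [0.998, -0.066, 0.002, 0.001]
force: [-1.0, 1.1, -2.5]
opening: 0.0351
```

```bash
python3 d.py .578 .206 .158 .445
python3 - <<'E'
from cell import arm
import cv2
for n in("side","top"): cv2.imwrite(f"pics/{n}3.png",arm.camera(n)["image"][:,:,::-1])
E
python3 -c "
import cv2,numpy as np
s=cv2.imread('pics/side3.png')[170:370,270:420];t=cv2.imread('pics/top3.png')[155:355,310:460]
cv2.imwrite('pics/ab3.png',cv2.resize(np.hstack([s,t]),None,fx=2.6,fy=2.6,interpolation=2))"
```

```text
t 3.55 tcp [ 0.4938 -0.2426  0.1593] yaw -0.133 zax [ 0.003 -0.001 -1.   ] F [-1.   1.1 -2.5] open 0.0351 q [ 0.38  0.46 -0.    1.87  0.    0.81 -1.33]
shift mm [  24.  -455.8    1. ] twist -33.1
```

View pics/ab3.png

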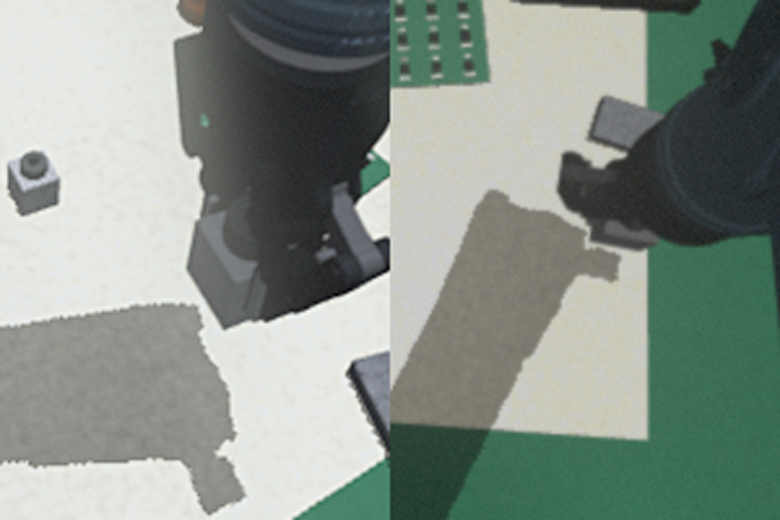

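>>> {"op": "servo_tool", "data": {
  "increments": [
    [0, 2, -40, 0, -6],
    [0, 4, -80, 0, -12],
    [0, 6, -120, 0, -18],
    [0, 9, -160, 0, -25],
    [0, 11, -200, 0, -32]
  ]
}}

```text
time: 4.07
ee_pos: [0.529, -0.0435, 0.1559]
orientation: [0.977, 0.214, -0.002, -0.001]
force: [1.4, 0.0, -1.5]
opening: 0.0351
```

>>> {"op": "servo_tool", "data": {
  "increments": [
    [0, 0, 0, 0, 0]
  ]
}}

```text
time: 4.15
ee_pos: [0.5304, -0.0348, 0.1562]
orientation: [0.976, 0.22, -0.0, -0.003]
force: [0.1, 0.6, -1.5]
opening: 0.0351
```

```bash
python3 d.py .579 .2065 .158 .445
```

```text
t 4.15 tcp [ 0.5304 -0.0348  0.1562] yaw 0.443 zax [-0.002  0.006 -1.   ] F [ 0.1  0.6 -1.5] open 0.0351 q [ 0.13  0.45 -0.19  1.91  0.1   0.8  -1.24]
shift mm [ 147.4 -197.1   -0.3] twist -0.1
```

>>> {"op": "servo_tool", "data": {
  "increments": [
    [0, 22, -30, 0, 0],
    [0, 46, -61, 0, 0],
    [0, 70, -93, 0, 0],
    [0, 93, -125, 0, 0],
    [0, 117, -157, 0, 0]
  ]
}}

```text
time: 4.57
ee_pos: [0.5708, 0.147, 0.1557]
orientation: [0.978, 0.211, -0.002, 0.0]
force: [0.9, -0.2, -1.8]
opening: 0.0356
```

>>> {"op": "servo_tool", "data": {
  "increments": [
    [0, 15, -20, 0, 0],
    [0, 30, -40, 0, 0],
    [0, 30, -40, 0, 0],
    [0, 30, -40, 0, 0]
  ]
}}

```text
time: 4.9
ee_pos: [0.5814, 0.1962, 0.1556]
orientation: [0.977, 0.213, -0.002, -0.0]
force: [0.3, -1.7, -2.4]
opening: 0.0352
```

```bash
python3 d.py .579 .2065 .107 .445
python3 - <<'E'
from cell import arm
import cv2
for n in("side","top"): cv2.imwrite(f"pics/{n}4.png",arm.camera(n)["image"][:,:,::-1])
E
python3 -c "
import cv2,numpy as np
s=cv2.imread('pics/side4.png')[30:180,190:340];t=cv2.imread('pics/top4.png')[115:265,100:250]
cv2.imwrite('pics/ab4.png',cv2.resize(np.hstack([s,t]),None,fx=2.6,fy=2.6,interpolation=2))"
```

```text
t 4.9 tcp [0.5814 0.1962 0.1556] yaw 0.428 zax [-0.004 -0.    -1.   ] F [ 0.3 -1.7 -2.4] open 0.0352 q [-0.25  0.57 -0.2   1.69  0.14  0.9  -1.65]
shift mm [  2.3 -10.3  48.6] twist -1.0
```

View pics/ab4.png

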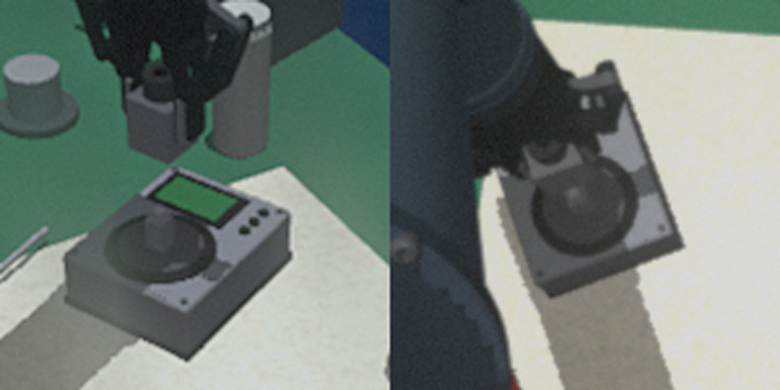

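>>> {"op": "servo_tool", "data": {
  "increments": [
    [0, 2, -10, 5, -1],
    [0, 2, -10, 25, -1],
    [0, 2, -10, 45, -1],
    [0, 2, -10, 47, -1],
    [0, 2, -10, 47, -1]
  ]
}}

```text
time: 5.42
ee_pos: [0.5791, 0.2036, 0.1093]
orientation: [0.976, 0.219, -0.002, 0.0]
force: [0.0, 0.7, -1.3]
opening: 0.0353
```

>>> {"op": "servo_tool", "data": {
  "increments": [
    [0, 0, 0, 0, 0],
    [0, 0, 0, 0, 0]
  ]
}}

```text
time: 5.58
ee_pos: [0.5814, 0.2047, 0.112]
orientation: [0.976, 0.219, 0.001, -0.0]
force: [1.1, -0.2, -2.1]
opening: 0.0348
```

```bash
python3 d.py .579 .2065 .107 .445
python3 - <<'E'
from cell import arm
import cv2
for n in("side","top"): cv2.imwrite(f"pics/{n}5.png",arm.camera(n)["image"][:,:,::-1])
E
python3 -c "
import cv2,numpy as np
for n,(y,x) in dict(side=(60,205),top=(140,125)).items():
    i=cv2.resize(cv2.imread(f'pics/{n}5.png')[y:y+95,x:x+95],None,fx=6,fy=6,interpolation=2);i=cv2.convertScaleAbs(i,alpha=1.5)
    for u in range(0,95,10):
        X=int((u+.5)*6); i[::3,X]=(0,0,255); i[X,::3]=(0,0,255); cv2.putText(i,str(x+u),(X,9),0,.35,(255,0,0),1);cv2.putText(i,str(y+u),(0,X),0,.35,(255,0,0),1)
    cv2.imwrite(f'pics/{n}5c.png',i)"
```

```text
t 5.58 tcp [0.5814 0.2047 0.112 ] yaw 0.443 zax [ 0.002  0.001 -1.   ] F [ 1.1 -0.2 -2.1] open 0.0348 q [-0.27  0.63 -0.2   1.71  0.16  0.81 -1.67]
shift mm [-1.4 -2.7  5. ] twist -0.1
```

View pics/side5c.png

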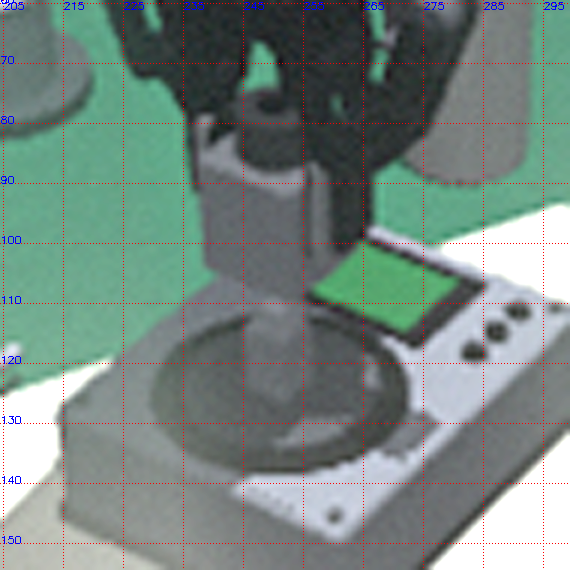

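View pics/top5c.png

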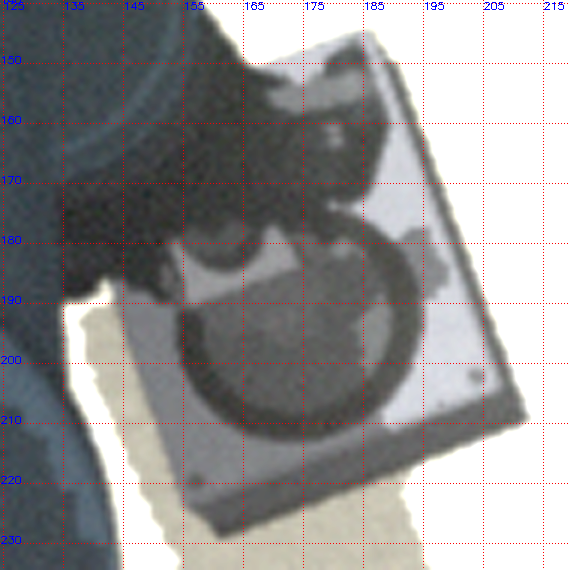

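Run:
```python
from h import *
import cv2
tcp=np.array([.5814,.2047,.112]);yaw=.443
c,s=np.cos(yaw),np.sin(yaw)
for tag,ctr in(("tcp",tcp[:2]),):
  for n,(y,x) in dict(side=(60,205),top=(140,125)).items():
    i=cv2.imread(f"pics/{n}5c.png")
    def P(pts,col):
        q=((proj(n,pts)-[x,y]+.5)*6).astype(int); cv2.polylines(i,[q.reshape(-1,1,2)],True,col,1)
    sq=np.array([(1,1),(1,-1),(-1,-1),(-1,1)])*.018
    m=tcp[2]-.0085
    for z in(m,m+.04): P([[ctr[0]+c*a-s*b,ctr[1]+s*a+c*b,z] for a,b in sq],(0,255,255))
    th=np.linspace(0,6.28,40)
    P([[ctr[0]+.013*np.cos(t),ctr[1]+.013*np.sin(t),m+.056] for t in th],(0,255,255))
    dr=(.578,.206)
    P([[dr[0]+.034*np.cos(t),dr[1]+.034*np.sin(t),.054] for t in th],(255,0,255))
    for z,h in((.054,.5),(.078,.5),(.086,.25)): P([[dr[0]+h*.889*(c*a-s*b),dr[1]+h*.889*(s*a+c*b),z] for a,b in sq],(255,255,0))
    cv2.imwrite(f"pics/{n}5o.png",i)
a=cv2.imread("pics/side5o.png");b=cv2.imread("pics/top5o.png")
cv2.imwrite("pics/o5.png",np.hstack([a[:,150:450],b[:,150:450]]))
```

```text
(no output)
```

View pics/o5.png

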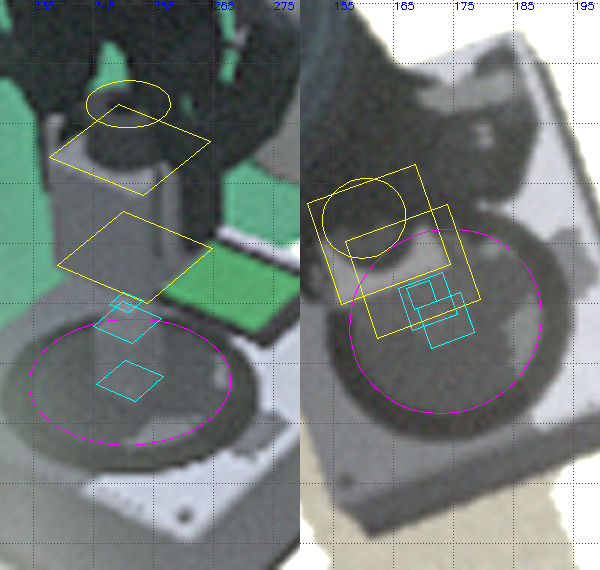

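The overlay matches: the adapter is centred on the TCP to about 1 mm, and the drive model agrees with both views. Correcting laterally.

>>> {"op": "servo_tool", "data": {
  "increments": [
    [0, -2, -3, 2, 0],
    [0, -2, -3, 4, 0],
    [0, -2, -3, 4, 0],
    [0, -2, -3, 4, 0]
  ]
}}

```text
time: 6.02
ee_pos: [0.5773, 0.2064, 0.1068]
orientation: [0.976, 0.22, -0.0, 0.0]
force: [-0.5, -0.0, -2.2]
opening: 0.0352
```

```bash
python3 d.py .578 .2065 .0635 .445
```

```text
t 6.02 tcp [0.5773 0.2064 0.1068] yaw 0.443 zax [-0. -0. -1.] F [-0.5 -0.  -2.2] open 0.0352 q [-0.27  0.64 -0.2   1.72  0.16  0.8  -1.68]
shift mm [ 0.7  0.3 43.3] twist -0.1
```

>>> {"op": "servo_tool", "data": {
  "increments": [
    [0, 0, 0, 5, 0],
    [0, 0, 0, 10, 0],
    [0, 0, 0, 14, 0],
    [0, 0, 0, 18, 0],
    [0, 0, 0, 18, 0]
  ]
}}

```text
time: 6.43
ee_pos: [0.5767, 0.2061, 0.0876]
orientation: [0.976, 0.22, -0.001, 0.0]
force: [0.3, -0.1, -2.4]
opening: 0.0353
```

```bash
python3 d.py .578 .2065 .0635 .445
```

```text
t 6.43 tcp [0.5767 0.2061 0.0876] yaw 0.443 zax [-0.002 -0.001 -1.   ] F [ 0.3 -0.1 -2.4] open 0.0353 q [-0.28  0.66 -0.19  1.73  0.17  0.77 -1.68]
shift mm [ 1.4  0.2 24.1] twist -0.1
```

No contact force so far. Continuing slowly.

>>> {"op": "servo_tool", "data": {
  "increments": [
    [0, 0, 0, 3, 0],
    [0, 0, 0, 6, 0],
    [0, 0, 0, 9, 0],
    [0, 0, 0, 12, 0],
    [0, 0, 0, 12, 0]
  ]
}}

```text
time: 6.85
ee_pos: [0.5771, 0.2063, 0.0762]
orientation: [0.976, 0.22, -0.0, 0.0]
force: [-0.5, 1.0, -2.0]
opening: 0.0357
```

```bash
python3 d.py .578 .2065 .0635 .445
```

```text
t 6.85 tcp [0.5771 0.2063 0.0762] yaw 0.443 zax [-0.001 -0.    -1.   ] F [-0.5  1.  -2. ] open 0.0357 q [-0.28  0.68 -0.19  1.73  0.17  0.75 -1.69]
shift mm [ 0.9  0.2 12.7] twist -0.1
```

>>> {"op": "servo_tool", "data": {
  "increments": [
    [0, 0, 0, 2, 0],
    [0, 0, 0, 4, 0],
    [0, 0, 0, 6, 0],
    [0, 0, 0, 7, 0],
    [0, 0, 0, 7, 0]
  ]
}}

```text
time: 7.27
ee_pos: [0.579, 0.2072, 0.0711]
orientation: [0.976, 0.22, 0.002, -0.0]
force: [-0.1, -0.2, 5.8]
opening: 0.0352
```

```bash
python3 d.py .578 .2065 .0635 .445
```

```text
t 7.27 tcp [0.579  0.2072 0.0711] yaw 0.443 zax [ 0.003  0.001 -1.   ] F [-0.1 -0.2  5.8] open 0.0352 q [-0.28  0.69 -0.19  1.73  0.18  0.74 -1.69]
shift mm [-1.2  0.2  7.6] twist -0.1
```

The force has risen to +8 N, so it's on the ball. Pressing on.

>>> {"op": "servo_tool", "data": {
  "increments": [
    [0, 0, 0, 2, 0],
    [0, 0, 0, 4, 0],
    [0, 0, 0, 6, 0],
    [0, 0, 0, 7, 0],
    [0, 0, 0, 8, 0]
  ]
}}

```text
time: 7.68
ee_pos: [0.578, 0.2067, 0.0622]
orientation: [0.976, 0.22, 0.001, -0.0]
force: [0.3, -0.9, 8.5]
opening: 0.0353
```

```bash
python3 d.py .578 .2065 .0635 .445
```

```text
t 7.68 tcp [0.578  0.2067 0.0622] yaw 0.443 zax [ 0.001  0.    -1.   ] F [ 0.3 -0.9  8.5] open 0.0353 q [-0.28  0.7  -0.19  1.73  0.18  0.72 -1.69]
shift mm [-0.1  0.2 -1.3] twist -0.1
```

>>> {"op": "servo_tool", "data": {
  "increments": [
    [0, 0, 0, 1, 0],
    [0, 0, 0, 2, 0],
    [0, 0, 0, 3, 0],
    [0, 0, 0, 3, 0],
    [0, 0, 0, 3, 0]
  ]
}}

```text
time: 8.1
ee_pos: [0.5805, 0.2079, 0.0621]
orientation: [0.976, 0.22, 0.003, -0.001]
force: [-0.5, -1.2, 18.2]
opening: 0.0349
```

```bash
python3 d.py .578 .2065 .0635 .445
```

```text
t 8.1 tcp [0.5805 0.2079 0.0621] yaw 0.443 zax [ 0.006  0.003 -1.   ] F [-0.5 -1.2 18.2] open 0.0349 q [-0.28  0.7  -0.18  1.73  0.18  0.72 -1.69]
shift mm [-2.9  0.2 -1.4] twist -0.1
```

Hard stop at z = 0.0621 while the force rises, which matches fully home. Relax, open and look.

>>> {"op": "servo_tool", "data": {
  "increments": [
    [0, 0, 0, -3, 0],
    [0, 0, 0, -3, 0],
    [60, 0, 0, -3, 0],
    [85, 0, 0, -3, 0],
    [85, 0, 0, -3, 0]
  ]
}}

```text
time: 8.52
ee_pos: [0.577, 0.2063, 0.0613]
orientation: [0.976, 0.22, -0.001, 0.0]
force: [-0.1, -0.0, 0.0]
opening: 0.0701
```

>>> {"op": "servo_tool", "data": {
  "increments": [
    [85, 0, 0, 0, 0],
    [85, 0, 0, 0, 0],
    [85, 0, 0, -10, 0],
    [85, 0, 0, -20, 0],
    [85, 0, 0, -40, 0]
  ]
}}

```text
time: 8.93
ee_pos: [0.5764, 0.206, 0.1015]
orientation: [0.976, 0.22, -0.001, 0.0]
force: [0.6, -0.2, 0.0]
opening: 0.0725
```

>>> {"op": "servo_tool", "data": {
  "increments": [
    [85, 0, 0, -30, 0],
    [85, 0, 0, -70, 0],
    [85, -30, 0, -100, 0],
    [85, -70, 0, -100, 0],
    [85, -100, 0, -100, 0]
  ]
}}

```text
time: 9.35
ee_pos: [0.4867, 0.1633, 0.2049]
orientation: [0.976, 0.22, 0.002, -0.0]
force: [-0.2, -1.0, 0.0]
opening: 0.0728
```

>>> {"op": "servo_tool", "data": {
  "increments": [
    [85, -35, 0, 0, 0],
    [85, -70, 0, 0, 0],
    [85, -80, 0, 0, 0],
    [85, -80, 0, 0, 0]
  ]
}}

```text
time: 9.68
ee_pos: [0.4128, 0.1279, 0.2027]
orientation: [0.976, 0.219, -0.0, 0.001]
force: [-0.6, 0.1, -1.1]
opening: 0.0723
```

```bash
python3 d.py .578 .2065 .0635 .445
python3 - <<'E'
from h import *
from cell import arm
import cv2
c,s=np.cos(.4456),np.sin(.4456);o=[]
for n,(y,x) in dict(side=(70,203),top=(140,125)).items():
    im=arm.camera(n)["image"][:,:,::-1];cv2.imwrite(f"pics/{n}6.png",im)
    i=cv2.resize(im[y:y+95,x:x+95],None,fx=4.2,fy=4.2,interpolation=2);i=cv2.convertScaleAbs(i,alpha=1.4);j=i.copy()
    sq=np.array([(1,1),(1,-1),(-1,-1),(-1,1)])*.018
    for z in(.054,.094):
        q=((proj(n,[[.578+c*a-s*b,.206+s*a+c*b,z] for a,b in sq])-[x,y]+.5)*4.2).astype(int);cv2.polylines(j,[q.reshape(-1,1,2)],True,(0,255,255),1)
    o.append(np.vstack([i[:299],j[:299]]))
cv2.imwrite("pics/o6.png",np.hstack(o))
E
```

```text
t 9.68 tcp [0.4128 0.1279 0.2027] yaw 0.442 zax [ 0.    -0.001 -1.   ] F [-0.6  0.1 -1.1] open 0.0723 q [-0.18  0.22 -0.25  2.1   0.08  0.83 -1.61]
shift mm [183.   -0.4 139.2] twist -0.1
```

View pics/o6.png

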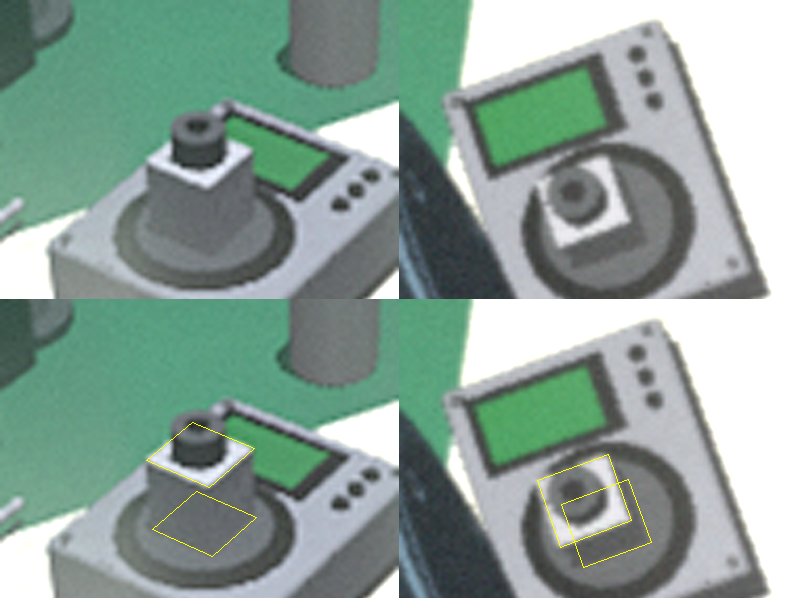

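View pics/side6.png

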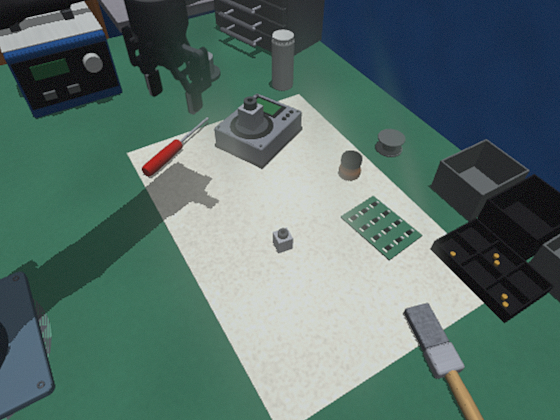

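The adapter sits upright on the drive and matches the home outline in both views. The short adapter is still at side (283,239), and the arm is clear.

```bash
python3 -c "
from cell import arm
print(arm.finish_job())"
```

```text
the job is handed in; nothing more can be done
None
```

I gripped the tall adapter by its sleeve, carried it over the torque checker and turned it to line up with the drive. I then pressed it on slowly, let go and backed the arm away. I handed the job in at about 10 s of the 38 s allowed.

**Pressing on:** The force rose about 8 N where the spring ball should catch. Pushing on took the adapter down to TCP z = 0.062 m. That is about the height expected for fully home, estimated as 0.0625 m. It stayed there while the force rose to about 18 N.

**Final pictures:** Both views show the adapter upright on the drive, and its outline matches the fully-home position to about a pixel (about 2 mm). The short adapter is where it started, and the arm is touching nothing.

**Not confirmed:** I could not see the ball itself. That it clicked into the groove is inferred from the force and the final height. The side and top cameras disagreed by about 2–4 mm on the drive's position. I aimed between them, and no sideways force above about 1 N showed up during the fit.

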